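# Clamp a filter cassette with its draw latch

### The arm

A 6-joint arm with a two-finger parallel gripper is mounted at the origin on a cart in front of the work surface, level with it; the furniture and walls round the work are solid. World frame = base frame: x ahead of the robot, y to its left, z up, the work surface at z = 0. Lengths are in mm, angles in degrees, forces in N, time in s.
With the tool pointing down it reaches from about 425 to 925 mm from the base axis. Payload 12.5 kg.
Tool frame: the origin (TCP) lies midway between the tips of the shut fingers; the grasp point (between the pads) lies 19 mm behind it; y points along the fingers, z is the direction in which the jaws open and shut, and the axes are right-handed (so a half turn about y gives the same grasp; the last joint's range is limited). The gripper opens to 85 mm and grips with 20 to 120 N. Pads are 22 mm wide; open, the fingers measure 114 mm over their backs; the gripper's body (76 mm by 85 mm) begins 54 mm behind the grasp point. The pads swing forward as they close: fully open they stand 13 mm farther back than shut.
Start: joints at [63.277, 28.126, 89.318, -0, 62.55, -6.05], TCP at [220.623, 584.782, 231.327] pointing down, gripper open.
Joint ranges: [-177.58, 177.58], [-47.91, 125.51], [2.72, 160], [-65.01, 245.01], [3.68, 167.84], [-153.87, 153.87]. Speed limits (degrees/s): [127.2, 127.2, 159.86, 180, 180, 180].

### API

Orientations are given as a 3x3 rotation matrix whose columns are the frame's x, y, z axes.
In Python, from workcell import * gives the robot as it stands.
- The arm moves only by the tool apply_moves, never from a script. Its argument "plan" is a list of rows, each a list of 7 numbers: the shift along the tool's x, y, z in m, then the turn, a rotation vector about the tool's x, y, z in rad, then the opening, from 0 (shut) to 1 (fully open). A call has 1 to 20 rows; each row shifts and turns the commanded pose from where the row before left it, along the tool's axes as they then stand; what a row does not reach is not made up. A row lasts 1/8 s, in which the tool goes at most 62.5 mm and 10.7 degrees, less where a joint would pass 70% of its speed; a pose out of reach is approached as far as the arm can. A call with a gripper value outside its range is refused whole. The fingers move at their own pace and stop on an object; "grip_force" is the grip in N (left out, the last holds). Time passes only in rows, so rows that do not move let the fingers close. It gives the time, the measured TCP pose, the force and the opening at its end, in the units of the state.
- sense(): the state, without advancing time (a new reading comes with each control period).
- snapshot(name): name is "side" or "top" or "wrist"; returns (picture, depth): 480x640x3 uint8, blue, green, red; 480x640 float32, mm along the optical axis (not along the pixel's ray), 0 where there is no reading.
- calibration(name): a dict with "K" (3x3 intrinsics, pixels), "R" (3x3) and "t" (3): a world point X has camera coordinates R X + t. Camera axes: x right, y down, z forward; pixel columns grow to the right and rows downward; lengths in mm; the calibration is good to about 2 mm. A picture is of the moment at which its call begins: read the wrist's pose just before it. calibration takes no time and is no camera call; for the wrist camera it gives the pose at the moment of the call.
- finish_job(): hands the job in, once; it reports no verdict.
The state is a dict: "time_s": time; "joint_positions": joint angles; "joint_velocities": joint speeds; "joint_torque": joint torques, N m; "tcp_pos": TCP position; "eef_rot": TCP orientation; "force": force on the tool from outside, world axes, zero at the start; "wrist_torque": the same for the moment, N m; "grip_width": opening from 0.0 (shut) to 1.0 (fully open).
Only numpy, scipy, OpenCV 4.12 (cv2) and the standard library are available. Lean on these libraries where they do the work, as an engineer would, in place of code of your own. Each camera call takes 0.05 s, during which the arm holds its last target.

### The job

Close the filter-cassette holder: push the sliding head up against the blue-and-white cassette until the cassette sits firmly on the rubber pad, then tip the wire loop over so that its bar drops behind the keeper on the head, and press the red lever down past centre until it lies flat, fully home on its stop, with the cassette clamped tight. Work gently, with never more than about 30 N on the holder, and leave the glassware and everything else around it alone.

Things in the scene. Friction and masses are not known exactly. Their poses are not given: they have to be found in the camera images.
- holder: Cassette holder, fixed to the worktop: grey base 264x88x12 mm, then along its x: block with draw latch, rubber pad, cassette, sliding head on two rods. Origin on the worktop under the lever's pivot; x runs along the base from latch to head, z up. In this frame (mm): block x -75..10, y +-40, top z 64; rods y +-28, z 26; end bracket x 146..160, top z 38; lever pivot x 0, z 78, axis along y.
- pad_face (a point): Centre of the black rubber pad's face when unloaded, at x 20 mm, z 38 mm in the holder's frame (fixed there). The pad yields towards the holder's -x at about 6 N/mm, up to 9 mm.
- head_home (a point): Fixed mark, not the head itself: where the middle of the head's back face comes when head, cassette and pad just touch (holder x 91.5, z 55 mm). Head: aluminium, 45.5 mm long in x, 76 wide, z 15..71.5. Its place is not reported: it starts 20 to 38 mm too far out (+x). Slides with about 2.5 N friction, stays put; push it by its back face to -x till resistance rises steeply: 8 to 15 N seats it.
- keeper_home (a point): Fixed mark: where the bar's centre sits behind the keeper when head, cassette and pad just touch (holder x 70.5, z 74 mm). Keeper: steel hook 24 mm wide on top of the head, top z 82, with a lip overhanging 4 mm towards +x (away from the latch). The bar comes down past the lip onto the head's top and is drawn under the lip; its landing spot is 7 to 12 mm further out than this mark.
- lever (a joint): Lever angle (rad): 0 = closed, flat on its stop, pointing along the holder's -x; grows when lifted; 1.57 upright; limit 1.9. Starts 1.60 to 1.76, stays where left (0.15 N m friction). Lever 22 mm wide, 62 long; red grip 30 wide, 9 thick over its last 32 mm. With the loop hooked, pressing the grip takes about 6 N; near 0.23 it passes centre, but must still be pressed onto its stiff rubber stop.
- lever_tip (a point): On the centre line of the red grip, 55 mm from the lever's pivot and 7 mm from the lever's end; the grip's surfaces lie 4 to 5 mm either side.
- bail_bar (a point): Middle of the bar of the steel wire loop: bar 37 mm long along the holder's y, 5 thick; side wires at y +-18.5; loop 85 mm long, hinged freely on the lever 20 mm from its pivot. Starts standing, leaning 7 to 17 degrees back (to -x) on a stop, bar about 180 mm above the worktop, 40 mm above the lever's end; pushed past vertical to +x it swings down slowly by its weight.
- cassette: Filter cassette in the holder, loose: 26 mm thick along its x (which lies along the holder's x), 44 wide, 52 high, blue with white end plates. Origin at the centre of its underside, on the base (z 12) between the rods. Touches the unloaded pad when its origin is at holder x 33 mm; the closed latch presses it 4 to 5 mm further.
- spare: A spare cassette, the same size, standing on the worktop: leave alone. Origin at the centre of its underside.
- beaker: Glass beaker, 86 mm across, 109 high, a bystander. Origin at the centre of its underside.
- flask: Conical glass flask, 68 mm across, 127 high, a bystander. Origin at the centre of its underside.
- petri: Petri dish, 67 mm across, 14 high, a bystander. Origin at the centre of its underside.
- bottle: Small white plastic bottle, 52 mm across, 113 high, a bystander. Origin at the centre of its underside.
- stopper_big: Glass stopper, 68 mm across, 37 high, a bystander. Origin at the centre of its underside.
Things that resemble listed ones, but are neither listed nor needed, are in the scene too. Leave any turquoise look-alike of the cassette alone.

How it is judged:
By the outcome, as a careful person would: the job done as asked, in the order asked, and still so for the second after the job is handed in, with the robot touching nothing.
It also fails if it takes over 56 s, if anything falls off the work surface, if the arm or the gripper's body presses on something with over 40 N, if the wrist force passes 120 N, or if a joint passes its speed limit or range.

## Working session

There is one attempt and no reset: what is moved stays moved. The work goes in short steps, Python scripts to look and compute and a tool call to move; the robot and the scene stay as the last step left them, time stands still between calls to the robot, and variables do not carry over. Pictures are saved under pics/ and viewed, and the job is handed in when it is done.

Besides the shell and the picture viewer there is one more tool, called after "Request:" as a command line: name --pt "numbers of a row" for each row, then --argument value for the rest. apply_moves: Moves the arm, as the interface text tells. Its arguments: {"type":"object","properties":{"plan":{"type":"array"},"grip_force":{"type":"number"}},"required":["plan"]}

```bash
ls; mkdir -p pics
python3 - <<'E'
from workcell import *
import cv2,numpy as np
s=sense();print(s)
for n in ["side","top","wrist"]:
    c=calibration(n);print(n,c)
    p,d=snapshot(n);cv2.imwrite(f"pics/{n}0.png",p);np.save(f"pics/{n}0.npy",d)
    np.savez(f"pics/{n}0cal.npz",**c)
E
```

```text
pics
{'time_s': 0.0, 'joint_positions': array([ 6.32768540e+01,  2.81648137e+01,  8.93500199e+01,  3.26339903e-04,
        6.25488424e+01, -6.05164376e+00]), 'joint_velocities': array([-0.11076534, -0.0363852 , -0.10106122, -0.01446777, -0.01029599,
        0.02257031]), 'joint_torque': array([ 6.68173016e-04, -6.18452168e+01, -2.61592877e+01, -6.36143682e-05,
        4.12146605e-03,  2.02012649e-05]), 'tcp_pos': array([220.52039803, 584.56667435, 230.72114595]), 'eef_rot': array([[ 9.35618768e-01, -5.04268831e-04,  3.53011710e-01],
       [-3.53012049e-01, -9.90378763e-04,  9.35618252e-01],
       [-1.22187821e-04, -9.99999382e-01, -1.10462993e-03]]), 'force': array([ 0.53753977, -0.77788261, -0.12857692]), 'wrist_torque': array([ 0.01548936, -0.03659945, -0.01612383]), 'grip_width': 1.0008566889857682}
side {'K': array([[527.68949902,   0.        , 321.36096256],
       [  0.        , 527.68949902, 244.06659279],
       [  0.        ,   0.        ,   1.        ]]), 'R': array([[ 0.83723153, -0.54675628, -0.01004653],
       [-0.2166775 , -0.31481179, -0.92409112],
       [ 0.50208986,  0.77585508, -0.38204014]]), 't': array([-489.87148239,  245.55371505, 1002.4517943 ])}
top {'K': array([[587.81603886,   0.        , 325.13690265],
       [  0.        , 587.81603886, 231.86809566],
       [  0.        ,   0.        ,   1.        ]]), 'R': array([[-0.00749694, -0.99976217, -0.02047918],
       [-0.99004086,  0.01030006, -0.14040303],
       [ 0.14058058,  0.01922263, -0.98988262]]), 't': array([   8.06871527,  599.38834287, 1751.57405961])}
wrist {'K': array([[341.0225488 ,   0.        , 329.0120238 ],
       [  0.        , 341.0225488 , 238.80764555],
       [  0.        ,   0.        ,   1.        ]]), 'R': array([[ 0.35294051,  0.93564445, -0.0015673 ],
       [ 0.9016282 , -0.33966049,  0.2677636 ],
       [ 0.24999917, -0.09591774, -0.96348337]]), 't': array([-623.32127072,  -34.0445712 ,  379.12225981])}
```

View pics/side0.png

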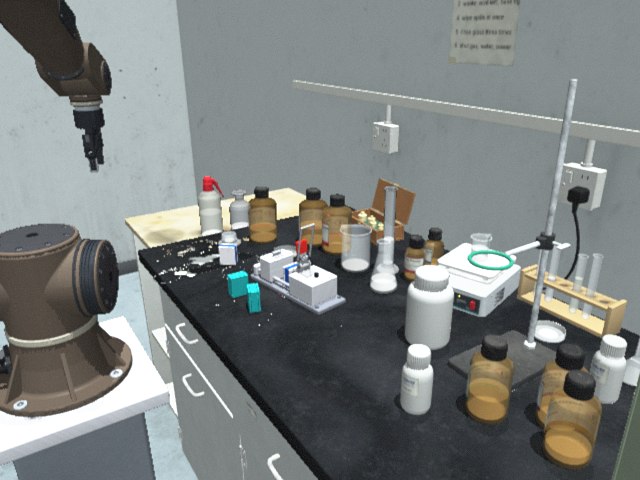

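View pics/top0.png

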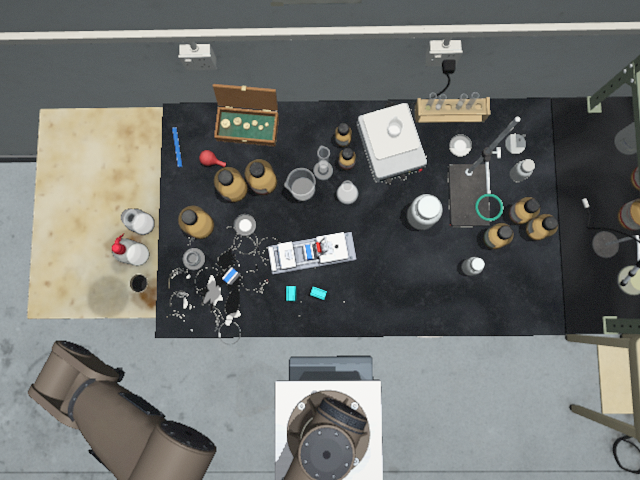

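View pics/wrist0.png

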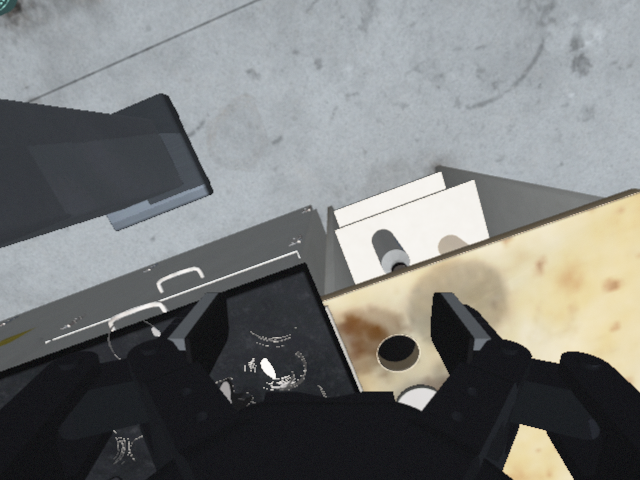

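Run:
```python
import cv2
p=cv2.imread("pics/top0.png");cv2.imwrite("pics/top0c.png",cv2.resize(p[220:310,250:370],None,fx=6,fy=6,interpolation=cv2.INTER_CUBIC))
p=cv2.imread("pics/side0.png");cv2.imwrite("pics/side0c.png",cv2.resize(p[215:320,220:360],None,fx=5.5,fy=5.5,interpolation=cv2.INTER_CUBIC))
```

```text
(no output)
```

View pics/top0c.png

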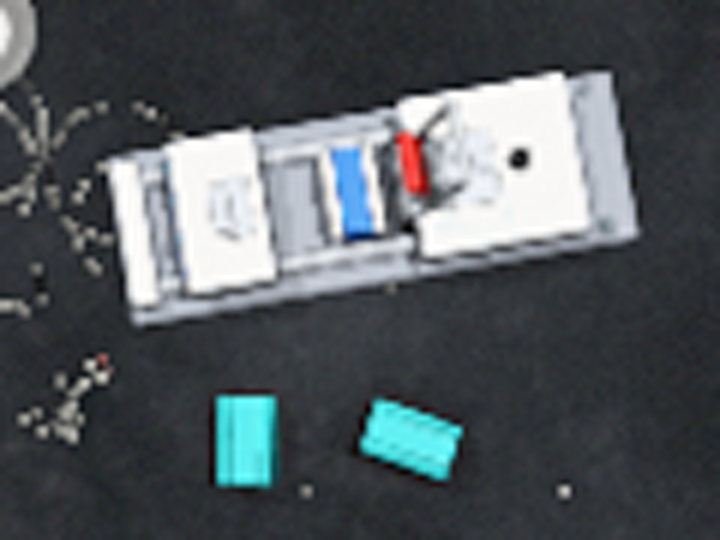

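View pics/side0c.png

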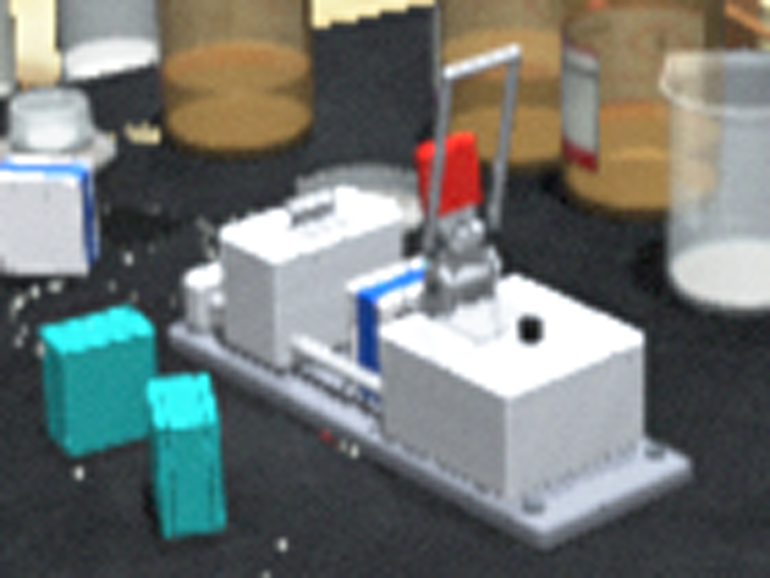

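```bash
cat > h.py <<'E'
import numpy as np,cv2
def cal(f): 
    c=np.load(f); return c["K"],c["R"],c["t"]
def ray(c,u,v):
    K,R,t=c; d=R.T@np.linalg.inv(K)@np.array([u,v,1.]); return -R.T@t,d
def plane(c,u,v,z):
    o,d=ray(c,u,v); return o+d*(z-o[2])/d[2]
def proj(c,X):
    K,R,t=c; q=K@(R@np.asarray(X,float)+t); return q[:2]/q[2]
E
python3 - <<'E'
from h import *
c=cal("pics/top0cal.npz")
f=lambda u,v,z:plane(c,250+u/6-.4,220+v/6-.4,z)
blk=[f(*p,64) for p in [(398,100),(567,72),(592,232),(418,258)]]
print(np.round(blk,1))
base=[f(*p,12) for p in [(106,160),(135,325),(637,238),(608,72)]]
print(np.round(base,1))
# head top
hd=[f(*p,71.5) for p in [(168,142),(248,130),(272,283),(190,295)]]
print(np.round(hd,1))
# block: x+ side = pts0,3 mid ; x- side pts1,2
b=np.array(blk)
bc=b.mean(0); ex=(b[0]+b[3]-b[1]-b[2]);ex/=np.linalg.norm(ex); print(ex, np.degrees(np.arctan2(ex[1],ex[0])), "origin est", bc+ex*32.5)
B=np.array(base); ex2=B[0]+B[1]-B[2]-B[3]; print(np.linalg.norm(B[0]-B[3]),np.degrees(np.arctan2(ex2[1],ex2[0])),B.mean(0))
s=cal("pics/side0cal.npz")
fs=lambda u,v,z:plane(s,220+u/5.5-.4,215+v/5.5-.4,z)
for p in [(510,398),(645,340),(382,330)]: print("side blk",fs(*p,64).round(1))
for p in [(545,548),(692,465)]: print("side base",fs(*p,12).round(1))
E
```

```text
[[583.3  30.1  64. ]
 [596.6 -54.9  64. ]
 [515.8 -66.4  64. ]
 [503.6  20.6  64. ]]
[[560.5 183.   12. ]
 [475.2 167.6  12. ]
 [517.5 -90.4  12. ]
 [603.8 -76.7  12. ]]
[[562.3 145.   71.5]
 [567.9 104.9  71.5]
 [491.2  92.9  71.5]
 [485.6 133.7  71.5]]
[-0.14679875  0.98916638  0.        ] 98.44145447326912 origin est [545.06463362  14.51210414  64.        ]
263.3397127552341 99.38458814630074 [539.24860364  45.86688232  12.        ]
side blk [516.6 -69.1  64. ]
side blk [592.7 -55.8  64. ]
side blk [505.2  15.8  64. ]
side base [ 510.9 -103.    12. ]
side base [600.9 -79.3  12. ]
```

Run:
```python
from workcell import *
from h import *
s=sense();c=calibration("wrist");R=np.array(s["eef_rot"])
o=-c["R"].T@c["t"]; print("cam in tool",R.T@(o-s["tcp_pos"])); print("cam axes in tool (cols x,y,z)\n",(R.T@c["R"].T).round(3))
```

```text
cam in tool [ -68.73383768 -142.61260621   -1.05032275]
cam axes in tool (cols x,y,z)
 [[-0.     0.963  0.268]
 [ 0.001 -0.268  0.963]
 [ 1.     0.    -0.001]]
```

Request:
apply_moves --pt "0.0368 0 -0.0312 0 0 0 1" --pt "0.0368 0 -0.0312 0 0 0 1" --pt "0.0368 0 -0.0312 0 0 0 1" --pt "0.0368 0 -0.0312 0 0 0 1" --pt "0.0368 0 -0.0312 0 0 0 1" --pt "0.0368 0 -0.0312 0 0 0 1" --pt "0.0368 0 -0.0312 0 0 0 1" --pt "0.0368 0 -0.0312 0 0 0 1" --pt "0.0368 0 -0.0312 0 0 0 1" --pt "0.0368 0 -0.0312 0 0 0 1" --pt "0.0368 0 -0.0312 0 0 0 1" --pt "0.0368 0 -0.0312 0 0 0 1" --pt "0.0368 0 -0.0312 0 0 0 1" --pt "0.0368 0 -0.0312 0 0 0 1" --pt "0 0 0 0 0.1757 0 1" --pt "0 0 0 0 0.1757 0 1" --pt "0 0 0 0 0.1757 0 1" --pt "0 0 0 0 0.1757 0 1" --pt "0 0 0 0 0.1757 0 1" --pt "0 0 0 0 0.1757 0 1"

```text
time_s: 2.65
tcp_pos: [548.4, -5.8, 231.1]
eef_rot: [[0.149, -0.0, 0.989], [-0.989, 0.0, 0.149], [-0.0, -1.0, -0.0]]
force: [0.0, 0.3, -0.5]
grip_width: 1.004
```

```bash
cat >> h.py <<'E'
def shot(n,tag):
    from workcell import snapshot,calibration,sense
    c=calibration(n);p,d=snapshot(n);cv2.imwrite(f"pics/{n}{tag}.png",p);np.save(f"pics/{n}{tag}.npy",d);np.savez(f"pics/{n}{tag}cal.npz",**c)
    return p,d,(c["K"],c["R"],c["t"])
E
python3 - <<'E'
from h import *
p,d,c=shot("wrist","1")
from workcell import sense
print(sense()["tcp_pos"],sense()["joint_positions"])
E
```

```text
[548.34877754  -5.76594187 231.11737822] [-7.50775650e+00  2.19245093e+01  1.00145113e+02  8.20173558e-03
  5.79527818e+01 -1.56174664e+01]
```

View pics/wrist1.png

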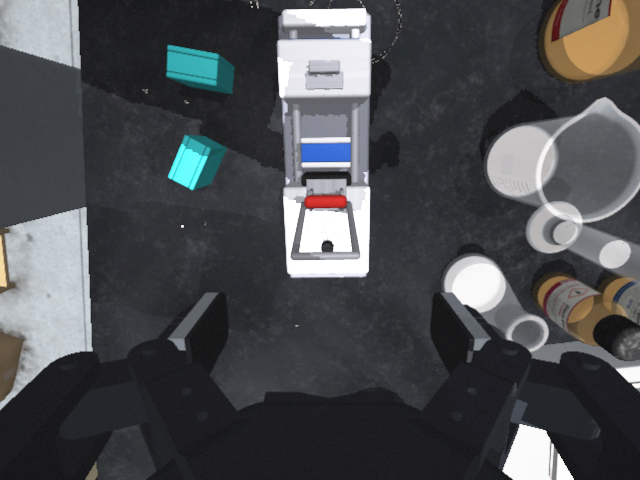

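Run:
```python
from h import *
p=cv2.imread("pics/wrist1.png")
a=cv2.resize(p[0:150,265:385],None,fx=4,fy=4,interpolation=cv2.INTER_CUBIC)
b=cv2.resize(p[140:290,265:385],None,fx=4,fy=4,interpolation=cv2.INTER_CUBIC)
cv2.imwrite("pics/w1ab.png",np.hstack([a[:,:400],b[:,:400]]))
```

```text
(no output)
```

View pics/w1ab.png

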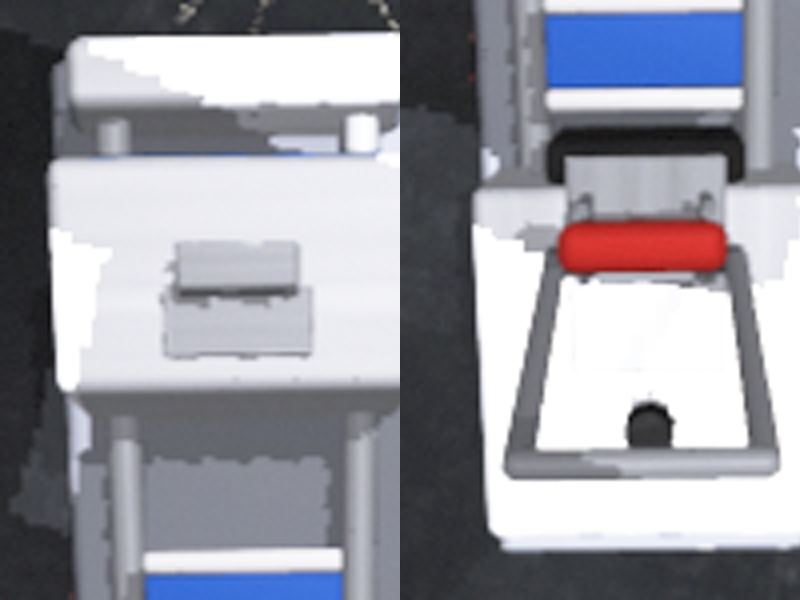

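Run:
```python
from h import *
c=cal("pics/wrist1cal.npz");d=np.load("pics/wrist1.npy")
A=lambda u,v,z:plane(c,265+u/4-.4,v/4-.4,z)
B=lambda u,v,z:plane(c,265+(u-400)/4-.4,140+v/4-.4,z)
P={"headbackL":A(55,158,71.5),"headfrontL":A(62,390,71.5),
"blkfrontL":B(474,187,64),"blkbackL":B(490,540,64),
"bracketL":A(75,36,38),
"bar":B(642,463,181)}
cR=lambda u,v,z:plane(c,u,v,z)
P["barL"]=B(507,463,181);P["barR"]=B(778,463,181)
ex=np.array([np.cos(np.radians(98.9)),np.sin(np.radians(98.9))]);ey=np.array([-ex[1],ex[0]])
O=np.array([545,14.5])
for k,v in P.items(): print(k,v.round(1),"holder",((v[:2]-O)@ex).round(1),((v[:2]-O)@ey).round(1))
def dp(u,v):
    z=d[int(v),int(u)];K,R,t=c; return R.T@(np.linalg.inv(K)@np.array([u,v,1.])*z-t)
for n,(u,v) in {"head":(300,70),"blk":(300,195),"bar":(326,255),"blkR":(350,265),"grip":(326,201),"base":(326,110),"cass":(326,152),"br":(326,20)}.items():
    w=dp(u,v);print(n,w.round(1),((w[:2]-O)@ex).round(1),((w[:2]-O)@ey).round(1))
# right edges
p=cv2.imread("pics/wrist1.png")
g=cv2.cvtColor(p,cv2.COLOR_BGR2GRAY)
for r in (60,80,210,260): print(r,g[r,270:300],g[r,350:385])
m=cv2.inRange(cv2.cvtColor(p,cv2.COLOR_BGR2HSV),(110,150,80),(130,255,255))
n,l,st,ce=cv2.connectedComponentsWithStats(m);print(st[st[:,4]>50],ce[st[:,4]>50])
```

```text
headbackL [485.2 133.5  71.5] holder 126.8 40.6
headfrontL [491.4  91.3  71.5] holder 84.2 41.1
blkfrontL [501.3  17.8  64. ] holder 10.0 42.7
blkbackL [514.8 -66.5  64. ] holder -75.4 42.3
bracketL [481.2 165.5  38. ] holder 159.1 39.7
bar [544.2  -2.9 181. ] holder -17.0 3.5
barL [524.4  -5.9 181. ] holder -16.9 23.5
barR [5.642e+02 2.000e-01 1.810e+02] holder -17.1 -16.8
head [505.  114.   71.4] 104.5 24.1
blk [517.4  12.3  64.3] 2.1 27.6
bar [544.6  -1.9 183.1] -16.1 2.9
blkR [573.6 -47.5  64.2] -65.7 -18.6
grip [540.5  23.  141.4] 9.1 3.1
base [528.9  92.3  10.6] 79.4 3.9
cass [535.2  53.4  64.7] 39.9 3.7
br [518.7 162.6  37.6] 150.3 3.1
60 [ 33  34  36  35  39  40  38 174 250 255 255 255 254 230 231 230 230 230
 230 230 230 231 230 230 230 231 232 231 232 232] [237 237 237 237 237 238 238 238 238 237 238 237 238 237 238 238 238 239
 232 217 168 109  78  36  34  34  34 106 108  35  33  30  29  33  36]
80 [ 40  34  30  31  30  28  30  32 178 252 255 255 255 255 255 255 255 254
 233 231 232 232 232 233 233 234 233 233 233 232] [236 236 235 235 236 236 235 236 236 235 237 236 236 235 235 236 236 233
 227 210 153  53  29  35  30  27  29  32  34  37  34  33  28  30  32]
210 [ 63  62  61  61  60  59  59  60  60  59  54  52  50  76 233 255 255 255
 255 255 255 255 255 255 255 255 255 255 255 252] [116 118 151 210 233 235 253 255 255 255 255 255 255 255 255 255 255 255
 255 241  67  48  49  51  52  52  51  51  49  49  49  49  49  48  46]
260 [ 46  48  45  48  50  51  50  51  50  49  51  52  51  51  52  55 190 250
 255 255 255 255 255 253 243 242 242 242 240 239] [255 255 255 255 255 255 255 255 255 255 255 255 255 255 255 255 255 255
 242  71  54  55  55  53  55  54  56  55  55  59  64  67  64  60  60]
[[     0      0    640    480 306354]
 [   302    144     48     18    846]] [[319.48431227 239.7407509 ]
 [325.18085106 152.31914894]]
```

Run:
```python
from h import *
c=cal("pics/wrist1cal.npz")
L=plane(c,283.7,210,64)[:2];R_=plane(c,369.6,210,64)[:2]
L2=plane(c,285.8,260,64)[:2];R2=plane(c,368.6,260,64)[:2]
hL=plane(c,277,60,71.5)[:2];hR=plane(c,369.5,60,71.5)[:2]
hL2=plane(c,278,80,71.5)[:2];hR2=plane(c,369.8,80,71.5)[:2]
m=[(a+b)/2 for a,b in((L,R_),(L2,R2),(hL,hR),(hL2,hR2))]
print([np.linalg.norm(a-b).round(1) for a,b in((L,R_),(L2,R2),(hL,hR),(hL2,hR2))]);print(m)
v=m[2]+m[3]-m[0]-m[1];print(np.degrees(np.arctan2(v[1],v[0])))
for cxy in m:
  for O in [(542,14.0)]:
    ex=np.array([np.cos(np.radians(98.9)),np.sin(np.radians(98.9))]);ey=np.array([-ex[1],ex[0]]);print(((cxy-O)@ex).round(1),((cxy-O)@ey).round(1))
```

```text
[np.float64(79.1), np.float64(79.5), np.float64(74.3), np.float64(74.8)]
[array([543.41125464,   2.21113913]), array([551.119594  , -45.84191729]), array([522.52908629, 124.01262414]), array([525.19170852, 109.49599697])]
99.58702219351248
-11.9 0.4
-60.5 0.2
111.7 2.2
96.9 1.8
```

Request:
apply_moves --pt "-0.043 0 -0.0027 0 -0.012 0 0" --pt "-0.043 0 0 0 0 0 0" --pt "-0.043 0 0 0 0 0 0" --pt "-0.043 0.02 0 0 0 0 0" --pt "0 0.04 0 0 0 0 0" --pt "0 0.04 0 0 0 0 0" --pt "0 0.035 0 0 0 0 0" --pt "0 0.025 0 0 0 0 0" --pt "0 0.014 0 0 0 0 0" --pt "0 0.005 0 0 0 0 0" --pt "0 0 0 0 0 0 0"

```text
time_s: 4.08
tcp_pos: [517.8, 163.5, 52.7]
eef_rot: [[0.168, 0.001, 0.986], [-0.986, 0.0, 0.168], [-0.0, -1.0, 0.001]]
force: [-0.7, -0.1, -0.4]
grip_width: 0.004
```

```bash
cat >> h.py <<'E'
O=np.array([542.3,14.2]);_y=np.radians(99.3)
EX=np.array([np.cos(_y),np.sin(_y)]);EY=np.array([-EX[1],EX[0]])
def hold(w): w=np.asarray(w); return np.array([(w[:2]-O)@EX,(w[:2]-O)@EY,w[2]]).round(1)
def st():
    from workcell import sense
    s=sense();f=s["force"];print("t",round(s["time_s"],2),"tcp h",hold(s["tcp_pos"]),"F h",np.round([f[:2]@EX,f[:2]@EY,f[2]],1),"g",round(s["grip_width"],3))
E
python3 -c "
from h import *
st();shot('side','2');p,d,c=shot('wrist','2')
a=cv2.imread('pics/side2.png');cv2.imwrite('pics/side2c.png',cv2.resize(a[150:320,200:370],None,fx=3.5,fy=3.5,interpolation=cv2.INTER_CUBIC))"
```

```text
t 4.08 tcp h [151.3   0.   52.7] F h [-0.   0.7 -0.4] g 0.004
```

View pics/side2c.png

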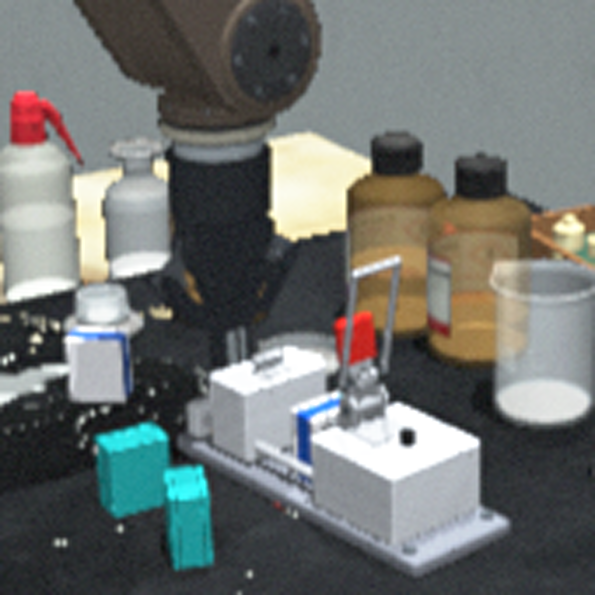

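View pics/wrist2.png

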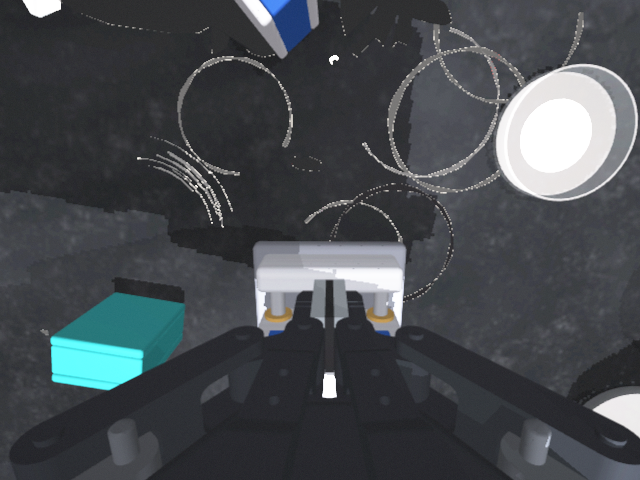

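Request:
apply_moves --pt "0.004 0 0 0 0 0 0" --pt "0.004 0 0 0 0 0 0" --pt "0.004 0 0 0 0 0 0" --pt "0.003 0 0 0 0 0 0" --pt "0.003 0 0 0 0 0 0" --pt "0.004 0 0 0 0 0 0" --pt "0.004 0 0 0 0 0 0" --pt "0.004 0 0 0 0 0 0" --pt "0.004 0 0 0 0 0 0" --pt "0.004 0 0 0 0 0 0" --pt "0.004 0 0 0 0 0 0"

```text
time_s: 5.55
tcp_pos: [524.6, 121.8, 52.3]
eef_rot: [[0.167, -0.0, 0.986], [-0.986, 0.0, 0.167], [-0.0, -1.0, -0.0]]
force: [-1.3, 2.6, 3.1]
grip_width: 0.003
```

```bash
python3 -c "
from h import *
st()"
```

```text
t 5.55 tcp h [1.091e+02 1.000e-01 5.230e+01] F h [2.7 0.9 3.1] g 0.003
```

Request:
apply_moves --pt "0.002 0 0 0 0 0 0" --pt "0.002 0 0 0 0 0 0" --pt "0.001 0 0 0 0 0 0" --pt "0 0 0 0 0 0 0"

```text
time_s: 6.05
tcp_pos: [525.4, 117.0, 52.2]
eef_rot: [[0.167, -0.0, 0.986], [-0.986, -0.0, 0.167], [0.0, -1.0, -0.0]]
force: [-0.2, 0.3, 0.6]
grip_width: -0.002
```

```bash
python3 -c "
from h import *
st()"
```

```text
t 6.05 tcp h [1.042e+02 1.000e-01 5.220e+01] F h [0.3 0.1 0.6] g -0.002
```

Request:
apply_moves --pt "0.0015 0 0 0 0 0 0" --pt "0.0015 0 0 0 0 0 0" --pt "0.0 0 0 0 0 0 0"

```text
time_s: 6.42
tcp_pos: [525.9, 114.5, 52.3]
eef_rot: [[0.167, -0.0, 0.986], [-0.986, 0.0, 0.167], [-0.0, -1.0, 0.0]]
force: [-0.8, 6.2, -0.8]
grip_width: -0.001
```

```bash
python3 -c "
from h import *
st()"
```

```text
t 6.42 tcp h [101.6   0.   52.3] F h [ 6.2 -0.2 -0.8] g -0.001
```

Request:
apply_moves --pt "0.0012 0 0 0 0 0 0" --pt "0.0 0 0 0 0 0 0"

```text
time_s: 6.68
tcp_pos: [525.9, 113.8, 52.3]
eef_rot: [[0.167, -0.0, 0.986], [-0.986, 0.001, 0.167], [-0.001, -1.0, 0.0]]
force: [-0.9, 10.5, 0.8]
grip_width: 0.003
```

```bash
python3 -c "
from h import *
st()"
```

```text
t 6.67 tcp h [1.009e+02 1.000e-01 5.230e+01] F h [10.5 -0.8  0.8] g 0.003
```

Request:
apply_moves --pt "-0.008 0 0 0 0 0 0" --pt "-0.017 0 0 0 0 0 0" --pt "0 -0.03 0 0 0 0 0" --pt "0 -0.05 0 0 0 0 0" --pt "0 -0.05 0 0 0 0 0" --pt "0 -0.05 0 0 0 0 0" --pt "0.025 0 0 0 0 0 0" --pt "0.045 0 0 0 0 0 0" --pt "0.045 0 0 0 0 0 0" --pt "0.04 0 0 0 0 0 0" --pt "0.021 0 0 0 0 0 0" --pt "0 0.03 0 0 0 0 0" --pt "0 0.03 0 0 0 0 0" --pt "0 0.01 0 0 0 0 0" --pt "0 0 0 0 0 0 0"

```text
time_s: 8.55
tcp_pos: [551.4, -35.3, 162.3]
eef_rot: [[0.168, -0.001, 0.986], [-0.986, 0.0, 0.168], [-0.0, -1.0, -0.001]]
force: [0.6, 0.1, 0.5]
grip_width: -0.001
```

```bash
python3 -c "
from h import *
st();shot('side','3');p,d,c=shot('wrist','3')
a=cv2.imread('pics/side3.png');cv2.imwrite('pics/side3c.png',cv2.resize(a[150:320,200:370],None,fx=3.5,fy=3.5,interpolation=cv2.INTER_CUBIC))"
```

```text
t 8.55 tcp h [-50.4  -1.  162.3] F h [ 0.  -0.6  0.5] g -0.001
```

View pics/side3c.png

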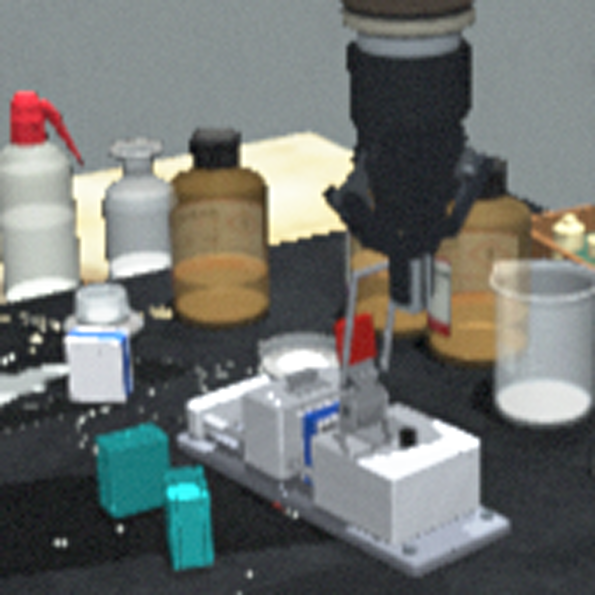

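View pics/wrist3.png

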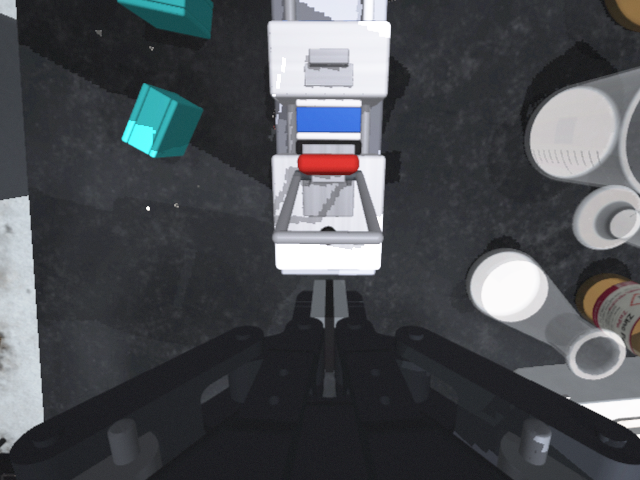

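Request:
apply_moves --pt "-0.008 0 0 0 0 0 0" --pt "-0.007 0 0 0 0 0 0" --pt "-0.004 0 0 0 0 0 0" --pt "-0.004 0 0 0 0 0 0" --pt "-0.004 0 0 0 0 0 0" --pt "-0.004 0 0 0 0 0 0" --pt "-0.004 0 0 0 0 0 0" --pt "-0.004 0 0 0 0 0 0" --pt "-0.004 0 0 0 0 0 0" --pt "-0.004 0 0 0 0 0 0"

```text
time_s: 9.9
tcp_pos: [543.4, 10.7, 162.3]
eef_rot: [[0.167, -0.0, 0.986], [-0.986, 0.0, 0.167], [-0.0, -1.0, -0.0]]
force: [0.7, -0.1, -0.7]
grip_width: 0.002
```

```bash
python3 -c "
from h import *
st();p,d,c=shot('wrist','4')"
```

```text
t 9.9 tcp h [ -3.6  -0.6 162.3] F h [-0.2 -0.6 -0.7] g 0.002
```

View pics/wrist4.png

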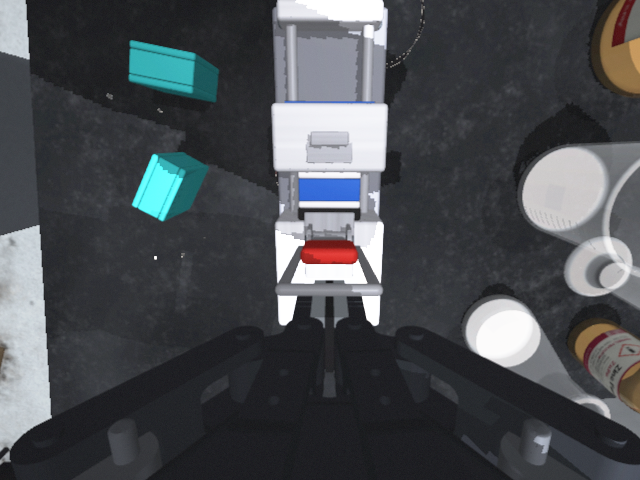

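Request:
apply_moves --pt "-0.004 0 0 0 0 0 0" --pt "-0.004 0 0 0 0 0 0" --pt "-0.004 0 0 0 0 0 0" --pt "-0.004 0 0 0 0 0 0"

```text
time_s: 10.45
tcp_pos: [540.8, 26.5, 162.3]
eef_rot: [[0.167, 0.0, 0.986], [-0.986, 0.0, 0.167], [-0.0, -1.0, 0.0]]
force: [-0.1, 1.0, 0.4]
grip_width: -0.0
```

```bash
python3 -c "
from h import *
c=cal('pics/wrist4cal.npz');print(hold(plane(c,329,289,182)))
st();p,d,c=shot('wrist','5')"
```

```text
[  9.3   0.7 182. ]
t 10.45 tcp h [ 12.4  -0.5 162.3] F h [ 1.  -0.   0.4] g -0.0
```

View pics/wrist5.png

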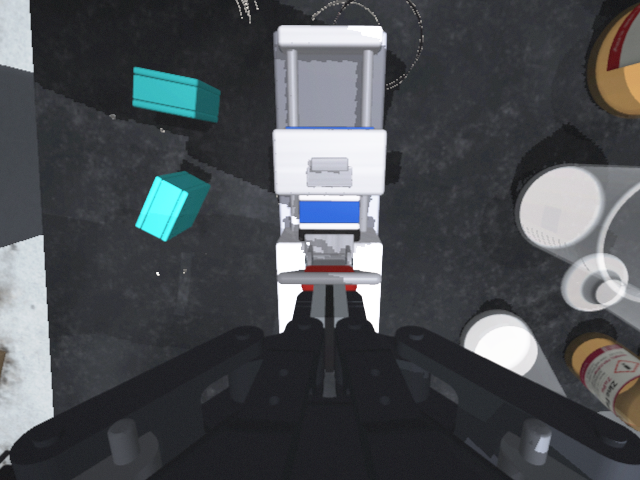

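Request:
apply_moves --pt "0 0 0 0 0 0 0" --pt "0 0 0 0 0 0 0" --pt "0 0 0 0 0 0 0" --pt "0 0 0 0 0 0 0" --pt "0 0 0 0 0 0 0" --pt "0 0 0 0 0 0 0" --pt "0 0 0 0 0 0 0" --pt "0 0 0 0 0 0 0" --pt "0 0 0 0 0 0 0" --pt "0 0 0 0 0 0 0"

```text
time_s: 11.75
tcp_pos: [540.8, 26.3, 162.3]
eef_rot: [[0.167, 0.0, 0.986], [-0.986, 0.0, 0.167], [-0.0, -1.0, 0.0]]
force: [0.5, 0.3, -0.2]
grip_width: -0.003
```

```bash
python3 -c "
from h import *
st();p,d,c=shot('wrist','6')"
```

```text
t 11.75 tcp h [ 12.1  -0.5 162.3] F h [ 0.2 -0.6 -0.2] g -0.003
```

View pics/wrist6.png

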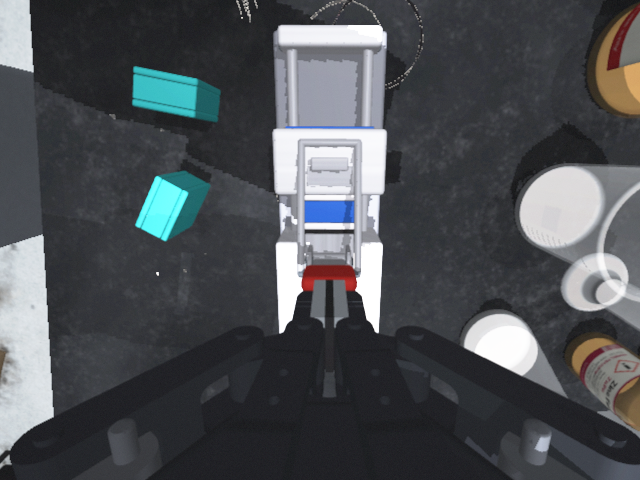

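```bash
python3 -c "
from h import *
c=cal('pics/wrist6cal.npz');d=np.load('pics/wrist6.npy')
print('bar',hold(plane(c,329,143,74)),'headback',hold(plane(c,290,130,71.5)),'keeper +x edge',hold(plane(c,329,157.5,82)),'grip',hold(plane(c,329,270,140)))
print(d[138:148,340],d[133:138,340])
p=cv2.imread('pics/wrist6.png');cv2.imwrite('pics/w6c.png',cv2.resize(p[120:300,260:400],None,fx=3.3,fy=3.3,interpolation=cv2.INTER_CUBIC))"
```

```text
bar [80.   1.3 74. ] headback [88.1 26.8 71.5] keeper +x edge [71.1  1.2 82. ] grip [ 16.9   0.8 140. ]
[223.51494 221.00243 220.02446 220.57982 218.57744 221.28749 220.9953
 221.60062 223.14522 226.62642] [223.23807 223.46037 223.34436 223.6162  225.83424]
```

View pics/w6c.png

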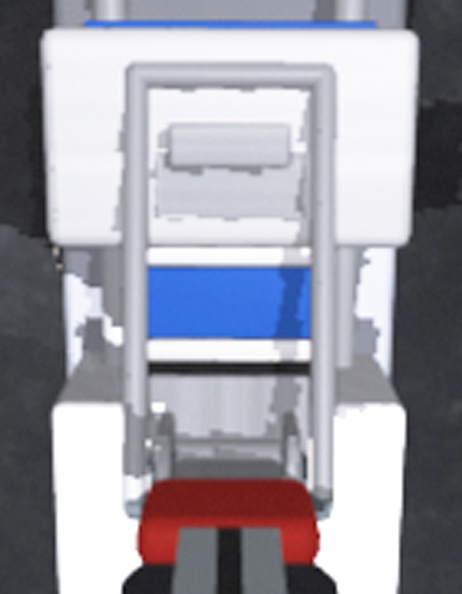

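Request:
apply_moves --pt "-0.012 0 -0.001 0 0 0 0" --pt "-0.012 0 0 0 0 0 0" --pt "0 0.015 0 0 0 0 0" --pt "0 0.015 0 0 0 0 0" --pt "0 0.004 0 0 0 0 0" --pt "0 0 0 0 0 0 0"

```text
time_s: 12.55
tcp_pos: [535.8, 49.5, 127.7]
eef_rot: [[0.167, -0.001, 0.986], [-0.986, 0.0, 0.167], [-0.0, -1.0, -0.001]]
force: [-0.2, -0.3, 0.3]
grip_width: -0.006
```

```bash
python3 -c "
from h import *
st();p,d,c=shot('wrist','7')
p,d,c=shot('side','7');cv2.imwrite('pics/side7c.png',cv2.resize(p[200:320,230:370],None,fx=4,fy=4,interpolation=cv2.INTER_CUBIC))"
```

```text
t 12.55 tcp h [ 35.9   0.7 127.7] F h [-0.3  0.2  0.3] g -0.006
```

View pics/wrist7.png

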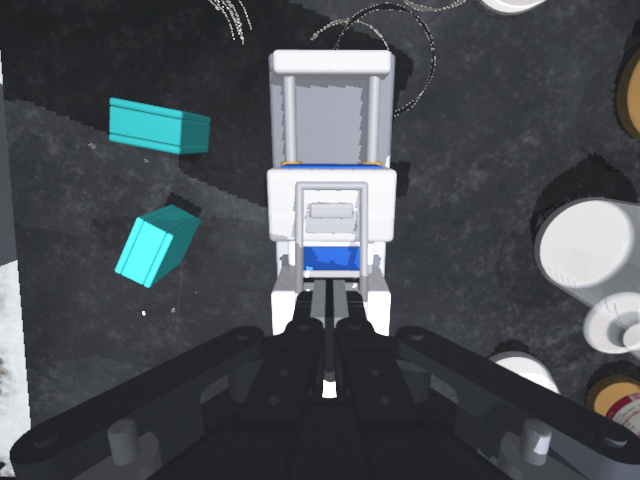

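View pics/side7c.png

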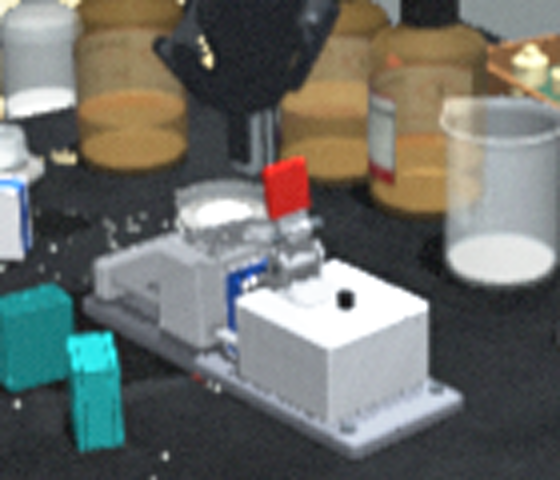

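Request:
apply_moves --pt "0.006 0 0 0 0 0 0" --pt "0.006 0 0 0 0 0 0" --pt "0.0041 0 0 0 0 0 0" --pt "0.0041 0 0 0 0 0 0" --pt "0.0043 0 0 0 0 0 0" --pt "0.0043 0 0 0 0 0 0" --pt "0.0049 0.0008 0 0 0 0 0" --pt "0.0049 0.0008 0 0 0 0 0"

```text
time_s: 13.65
tcp_pos: [542.3, 11.3, 126.6]
eef_rot: [[0.167, -0.0, 0.986], [-0.986, 0.0, 0.167], [-0.0, -1.0, -0.0]]
force: [-0.8, 3.4, 0.6]
grip_width: -0.002
```

```bash
python3 -c "
from h import *
st();p,d,c=shot('wrist','8');print('bar',hold(plane(c,329,0,74)))
cv2.imwrite('pics/w8c.png',cv2.resize(p[60:340,240:420],None,fx=2.1,fy=2.1,interpolation=cv2.INTER_CUBIC))
p,d,c=shot('side','8');cv2.imwrite('pics/side8c.png',cv2.resize(p[200:320,230:370],None,fx=4,fy=4,interpolation=cv2.INTER_CUBIC))"
```

```text
t 13.65 tcp h [ -2.8   0.5 126.6] F h [3.4 0.2 0.6] g -0.002
bar [133.5   2.6  74. ]
```

View pics/w8c.png

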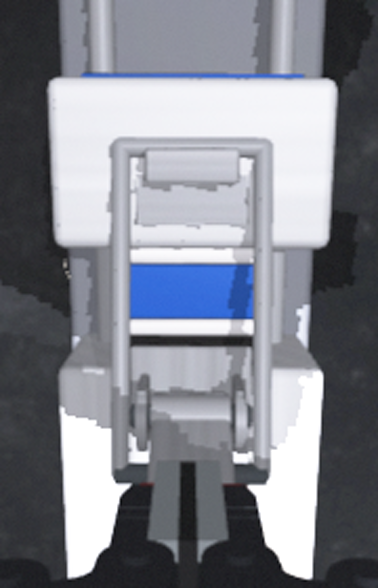

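View pics/side8c.png

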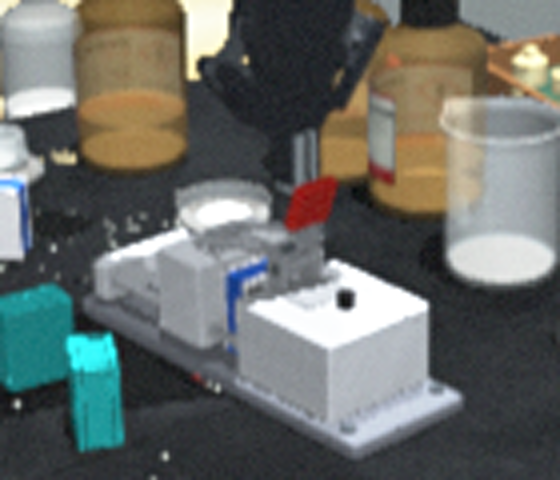

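Request:
apply_moves --pt "0.0049 0.0015 0 0 0 0 0" --pt "0.0049 0.0015 0 0 0 0 0" --pt "0.0046 0.0024 0 0 0 0 0" --pt "0.0046 0.0024 0 0 0 0 0"

```text
time_s: 14.25
tcp_pos: [545.3, -7.0, 118.6]
eef_rot: [[0.167, -0.001, 0.986], [-0.986, 0.001, 0.167], [-0.001, -1.0, -0.001]]
force: [-1.5, 6.8, 1.0]
grip_width: 0.002
```

```bash
python3 -c "
from h import *
st();p,d,c=shot('wrist','9')
cv2.imwrite('pics/w9c.png',cv2.resize(p[30:310,240:420],None,fx=2.1,fy=2.1,interpolation=cv2.INTER_CUBIC))
p,d,c=shot('side','9');cv2.imwrite('pics/side9c.png',cv2.resize(p[200:320,230:370],None,fx=4,fy=4,interpolation=cv2.INTER_CUBIC))"
```

```text
t 14.25 tcp h [-21.4   0.5 118.6] F h [7.  0.3 1. ] g 0.002
```

View pics/w9c.png

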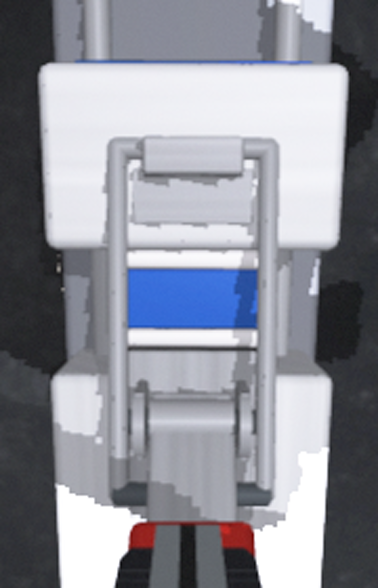

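View pics/side9c.png

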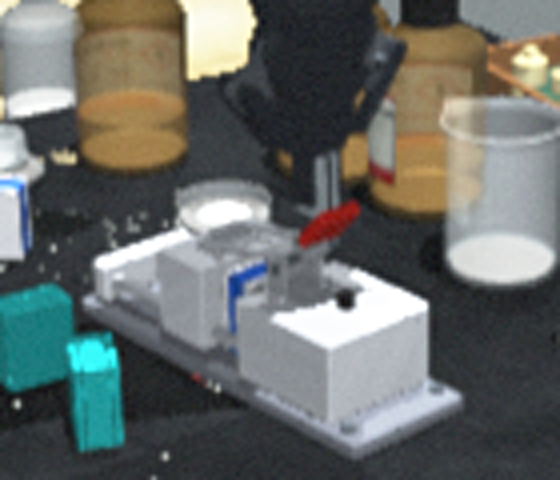

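Request:
apply_moves --pt "0.0042 0.0034 0 0 0 0 0" --pt "0.0042 0.0034 0 0 0 0 0" --pt "0.0035 0.0042 0 0 0 0 0" --pt "0.0034 0.0043 0 0 0 0 0"

```text
time_s: 14.85
tcp_pos: [547.9, -22.2, 103.5]
eef_rot: [[0.167, -0.0, 0.986], [-0.986, 0.0, 0.167], [-0.0, -1.0, -0.0]]
force: [-0.6, 4.7, 3.3]
grip_width: -0.001
```

```bash
python3 -c "
from h import *
st()"
```

```text
t 14.85 tcp h [-36.8   0.3 103.5] F h [ 4.7 -0.1  3.3] g -0.001
```

Request:
apply_moves --pt "0.0021 0.0036 0 0 0 0 0" --pt "0.0021 0.0036 0 0 0 0 0" --pt "0.0015 0.0039 0 0 0 0 0" --pt "0.0015 0.0039 0 0 0 0 0"

```text
time_s: 15.35
tcp_pos: [549.3, -29.5, 88.3]
eef_rot: [[0.167, 0.0, 0.986], [-0.986, -0.0, 0.167], [0.0, -1.0, 0.0]]
force: [-0.1, 2.0, 1.0]
grip_width: 0.003
```

```bash
python3 -c "
from h import *
st()
p,d,c=shot('side','10');cv2.imwrite('pics/side10c.png',cv2.resize(p[200:320,230:370],None,fx=4,fy=4,interpolation=cv2.INTER_CUBIC))"
```

```text
t 15.35 tcp h [-44.3   0.1  88.3] F h [ 2.  -0.3  1. ] g 0.003
```

View pics/side10c.png

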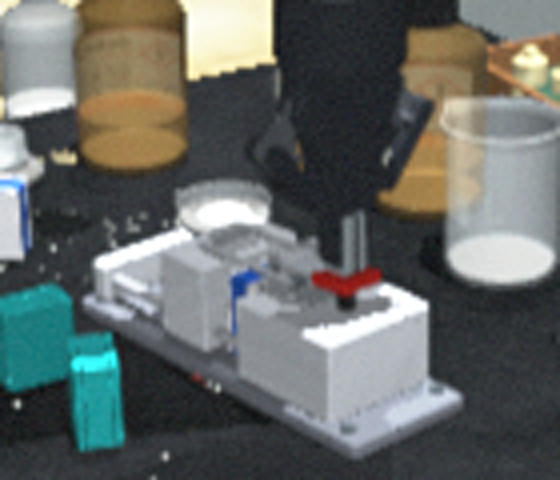

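Request:
apply_moves --pt "0.0005 0.002 0 0 0 0 0" --pt "0 0.002 0 0 0 0 0" --pt "0 0.001 0 0 0 0 0" --pt "0 0 0 0 0 0 0"

```text
time_s: 15.9
tcp_pos: [549.3, -29.7, 83.5]
eef_rot: [[0.167, -0.0, 0.986], [-0.986, 0.0, 0.167], [-0.0, -1.0, 0.0]]
force: [-0.2, 0.9, 0.0]
grip_width: 0.002
```

```bash
python3 -c "
from h import *
st()"
```

```text
t 15.9 tcp h [-44.5   0.2  83.5] F h [0.9 0.1 0. ] g 0.002
```

Request:
apply_moves --pt "0 0.0007 0 0 0 0 0" --pt "0 0.0003 0 0 0 0 0" --pt "0 0 0 0 0 0 0"

```text
time_s: 16.27
tcp_pos: [549.3, -29.7, 83.0]
eef_rot: [[0.167, 0.0, 0.986], [-0.986, -0.0, 0.167], [0.0, -1.0, 0.0]]
force: [-1.1, -0.7, 6.1]
grip_width: 0.001
```

```bash
python3 -c "
from h import *
st()"
```

```text
t 16.27 tcp h [-44.5   0.2  83. ] F h [-0.5  1.2  6.1] g 0.001
```

Request:
apply_moves --pt "0 0.0005 0 0 0 0 0" --pt "0 0.0005 0 0 0 0 0" --pt "0 0 0 0 0 0 0"

```text
time_s: 16.65
tcp_pos: [549.4, -29.7, 82.9]
eef_rot: [[0.167, 0.001, 0.986], [-0.986, -0.0, 0.167], [0.0, -1.0, 0.001]]
force: [-4.3, 0.4, 17.5]
grip_width: -0.001
```

```bash
python3 -c "
from h import *
st()"
```

```text
t 16.65 tcp h [-44.5   0.1  82.9] F h [ 1.1  4.2 17.5] g -0.001
```

Request:
apply_moves --pt "0 0.0003 0 0 0 0 0" --pt "0 0 0 0 0 0 0" --pt "0 0 0 0 0 0 0"

```text
time_s: 17.02
tcp_pos: [549.4, -29.7, 82.8]
eef_rot: [[0.167, 0.001, 0.986], [-0.986, -0.0, 0.167], [0.0, -1.0, 0.001]]
force: [-5.6, -0.2, 20.5]
grip_width: -0.002
```

```bash
python3 -c "
from h import *
st()"
```

```text
t 17.02 tcp h [-44.5   0.1  82.8] F h [ 0.7  5.6 20.5] g -0.002
```

Request:
apply_moves --pt "0 -0.005 0 0 0 0 0" --pt "0 -0.02 0 0 0 0 0" --pt "0 -0.04 0 0 0 0 0" --pt "0.02 -0.04 0 0 0 0 0" --pt "0.03 -0.03 0 0 0 0 0" --pt "0 0 0 0 0 0 0"

```text
time_s: 17.77
tcp_pos: [558.5, -80.5, 218.2]
eef_rot: [[0.165, 0.004, 0.986], [-0.986, -0.001, 0.165], [0.002, -1.0, 0.004]]
force: [-0.3, 0.5, -0.2]
grip_width: -0.003
```

```bash
python3 -c "
from h import *
st();p,d,c=shot('wrist','11')
cv2.imwrite('pics/w11c.png',cv2.resize(p[20:300,240:420],None,fx=2.1,fy=2.1,interpolation=cv2.INTER_CUBIC))
def dp(u,v):
    z=np.median(d[v-1:v+2,u-1:u+2]);K,R,t=c; return R.T@(np.linalg.inv(K)@np.array([u,v,1.])*z-t)
m=cv2.inRange(cv2.cvtColor(p,cv2.COLOR_BGR2HSV),(0,150,80),(6,255,255));m[:, :250]=0;m[:,400:]=0
x,y,w,h=cv2.boundingRect(m);print(x,y,w,h)
for v in range(y+2,y+h-1,3): print(v,hold(dp(x+w//2,v)),hold(dp(x+4,v)),hold(dp(x+w-5,v)))
p,d,c=shot('side','11');cv2.imwrite('pics/side11c.png',cv2.resize(p[200:320,230:370],None,fx=4,fy=4,interpolation=cv2.INTER_CUBIC))"
```

```text
t 17.77 tcp h [-96.1  -0.7 218.2] F h [ 0.6  0.2 -0.2] g -0.003
311 146 36 40
148 [-32.1   0.5  82.5] [-32.2  11.5  82.9] [-32.1  -9.8  82.1]
151 [-34.4   0.5  82.3] [-34.4  11.5  83.2] [-34.4  -9.8  82.9]
154 [-36.7   0.5  83. ] [-36.7  11.5  82.9] [-36.7  -9.8  83.3]
157 [-39.    0.4  83. ] [-39.   11.5  83.4] [-39.   -9.9  83.2]
160 [-41.3   0.4  82.9] [-41.4  11.6  82.7] [-41.3  -9.9  82.9]
163 [-43.7   0.4  82.6] [-43.7  11.6  82.8] [-43.6  -9.9  82.9]
166 [-46.    0.4  82.3] [-46.   11.6  83. ] [-46.  -10.   82.7]
169 [-48.3   0.4  83.3] [-48.4  11.6  83.1] [-48.3 -10.   83. ]
172 [-50.7   0.4  82.8] [-50.8  11.6  82.6] [-50.7 -10.   83.2]
175 [-53.1   0.4  82.7] [-53.1  11.6  83.1] [-53.1 -10.1  82.7]
178 [-55.5   0.4  82.7] [-55.5  11.7  82.9] [-55.5 -10.1  82.8]
181 [-57.9   0.4  82.9] [-57.9  11.7  82.8] [-57.9 -10.1  82.7]
184 [-60.4   0.4  82.1] [-60.5  11.8  81.4] [-60.3 -10.2  82.7]
```

View pics/w11c.png

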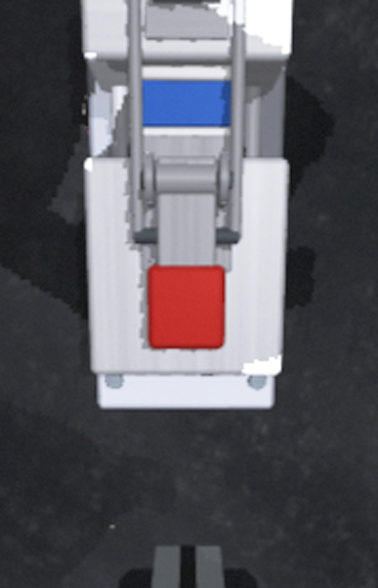

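View pics/side11c.png

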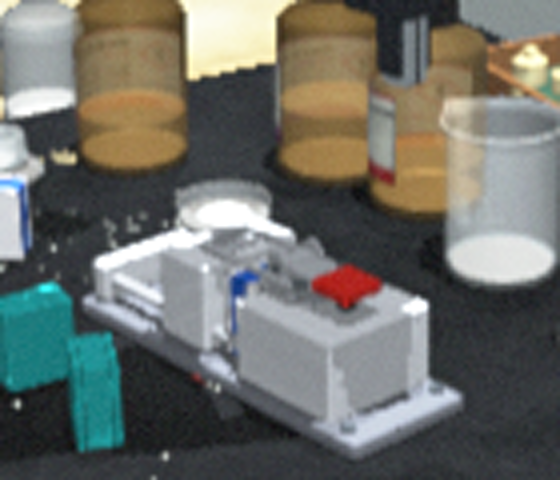

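Request:
apply_moves --pt "-0.04 0 0 0 0 0 0" --pt "-0.04 0 0 0 0 0 0" --pt "0 0 0 0 0 0 0"

```text
time_s: 18.25
tcp_pos: [543.1, 2.6, 215.1]
eef_rot: [[0.17, -0.003, 0.985], [-0.985, 0.001, 0.17], [-0.001, -1.0, -0.002]]
force: [-0.1, -0.5, 0.7]
grip_width: 0.001
```

```bash
python3 -c "
from h import *
st();p,d,c=shot('wrist','12')
cv2.imwrite('pics/w12c.png',cv2.resize(p[20:300,240:420],None,fx=2.1,fy=2.1,interpolation=cv2.INTER_CUBIC))
hsv=cv2.cvtColor(p,cv2.COLOR_BGR2HSV)
m=cv2.inRange(hsv,(0,150,80),(6,255,255));m[:,:250]=0;m[:,400:]=0;ys,xs=np.nonzero(m)
K,R,t=c
P=np.array([R.T@(np.linalg.inv(K)@np.array([u,v,1.])*d[v,u]-t) for u,v in zip(xs,ys)])
H=np.array([hold(q) for q in P]);s=(H[:,0]>-57)&(H[:,0]<-34)&(H[:,2]>78);print('grip slope',np.polyfit(H[s,0],H[s,2],1),s.sum())
m=cv2.inRange(hsv,(110,150,60),(130,255,255));m[:,:280]=0;m[:,380:]=0
n,l,st_,ce=cv2.connectedComponentsWithStats(m)
for i in range(1,n):
  if st_[i,4]>60: x,y,w,h=st_[i,:4];print(st_[i],hold(plane(c,x+w/2,y,64)),hold(plane(c,x+w/2,y+h,64)))"
```

```text
t 18.25 tcp h [-11.5   1.1 215.1] F h [-0.5  0.2  0.7] g 0.001
grip slope [2.36945809e-03 8.30025022e+01] 824
[313 169  38  18 684] [35.5  0.8 64. ] [20.3  0.6 64. ]
```

View pics/w12c.png

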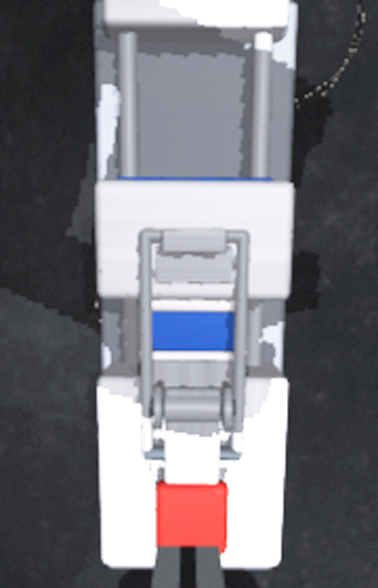

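```bash
python3 -c "
from workcell import *
print(finish_job())"
```

```text
the job is handed in; nothing more can be done
None
```

The filter-cassette holder is closed and the job is handed in, at about 18 s of the 56 s allowed.

- **Head:** I pushed it about 37 mm by its back face until resistance rose steeply. The last reading was 10.5 N, so the cassette was seated on the pad.
- **Wire loop:** I tipped it past vertical and let it fall. The bar landed behind the keeper at about holder x 80 mm, and as the lever went down it was drawn under the lip.
- **Lever:** I pressed it down past centre and onto its stop. The highest force reading taken was about 21 N; force was only read at the end of each move.

The last checks were made with the arm well clear and no contact force on it:

- **Lever position:** the red grip lies flat, with a slope of about 0.002 rad and its top at z 83 mm.
- **Bar:** in the wrist picture it sits under the keeper's lip.
- **Cassette:** its centre is at about x 28 mm, roughly 5 mm past first touch. That is the 4 to 5 mm asked for, to within the 1–2 mm accuracy of the camera.

No check failed, and I saw nothing else in the scene moved.

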